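Uncover the air valve box and shut the marked branch

TASK

Push the blue cover of the air valve box to the left as far as it goes, so that the three red valve handles under it are uncovered. Then push the handle that carries the yellow band round to its stop, until it stands square across its pipe, pointing left, and that branch is shut. Leave the cover open, do not turn the other two valves, and do not shift or lift the loose tools and parts lying about.

Things in the scene. Friction and masses are not known exactly. Their poses are not given: they have to be found in the camera images.
- valve_box: Fixed grey box, 83 (x) x 262 (y) x 68 mm high, 3 mm walls and floor. Origin: centre of its underside; x away from the robot, y to the left (it is a little turned). Aluminium rails, up to 74 mm high, 5 mm outside front and back, run 150 mm past its left end. In it three equal valves, pivots at box x +24 mm, y +68, -6 and -80 mm; any of them may be the marked one.
- cover (a joint): Opening of the blue cover, m: 0 = shut, 0.245 = its stop, fully open. It slides to the left (box +y), cannot lift, has 2.5 N friction, stays where left, starts at 0 to 0.02. Plate 81 x 262 x 4 mm, its top 72 mm above the worktop (a 3 mm bead at its left end); fully open it covers only the left 17 mm of the box.
- ridge (a point): Middle of the top edge of the black cross ridge on the cover, to push on its right face: 14 mm thick along the slide, 58 mm long across it, rising 24 mm above the cover, its top 96 mm above the worktop; 56 mm from the cover's right edge, centred across it, moves with it. A foot at each end, 12 mm long, 22 mm wide and 4 mm high.
- valve_marked_lever (a joint): Handle of the marked valve (red grip, yellow band near its end), rad: 0 = open, in line with its outlet pipe, pointing to the robot (box -x); 1.5708 = its stop, shut, square across, pointing left (box +y). Closes clockwise seen from above. Starts at 0 to 0.35, takes 0.3 N m (7.5 N at 40 mm from the pivot), stays where left.
- valve_marked_pivot (a point): Point on the marked valve's vertical pivot axis, at the height of the middle of the grip, 55 mm above the worktop. The valve below reaches 49 mm above the worktop at the pivot; beyond 20 mm in front of it the outlet pipe reaches 34 mm.
- valve_marked_tip (a point): End of the marked valve's grip, on its centre line, 55 mm from the pivot axis, 55 mm above the worktop. The grip is 36 mm long (19 to 55 mm from the pivot axis), 16 mm wide, 10 mm high (50 to 60 mm above the worktop); its yellow band, from 38 to 52 mm, is 18.5 mm wide and 12.5 mm high.
- valve_plain1_lever (a joint): Handle of a plain valve (red grip, no band), values as for the marked one. Starts at 0 to 0.12 and must stay as it is.
- valve_plain1_tip (a point): End of that plain valve's grip, 55 mm from its pivot axis, 55 mm above the worktop; grip as on the marked valve, without the band.
- valve_plain2_lever (a joint): Handle of a plain valve (red grip, no band), values as for the marked one. Starts at 0 to 0.12 and must stay as it is.
- valve_plain2_tip (a point): End of that plain valve's grip, 55 mm from its pivot axis, 55 mm above the worktop; grip as on the marked valve, without the band.
- dish: Loose bystander: round metal dish, 72 mm across, 17 mm high; origin at the centre of its underside. On the worktop left of the box.
- gauge_plug: Loose bystander: cylindrical plug gauge, 108 mm long, 16 mm thick, lying; origin under its centre. Left of the box.
- cap_1: Loose bystander: black end cap, 32 mm long, 17 mm thick, lying; origin under its centre. Left of the box.
- ring_gear: Loose bystander: flat steel ring bearing, 54 mm across, 12 mm high; origin at the centre of its underside. Far left.
- cutters_blue: Loose bystander: cutters with blue grips, 143 x 56 x 11 mm, lying flat; origin under its centre. Far left.
- pliers_red: Loose bystander: pliers with red grips, 168 x 56 x 11 mm, lying flat; origin under its centre. Left, behind.

How it is judged (in metres and radians):
On the way, in this order (a step that is already met when the one before it is completed fails the run):
1. the cover is pushed open to the left (0.23 m or more) (value of joint cover above 0.23 m), for 0.2 s.
2. the handle with the yellow band is pushed shut (1.45 rad or more) (value of joint valve_marked_lever above 1.45 rad), for 0.2 s.
At the end, for the whole second after the job is handed in: The cover is open at least 0.23 m of its 0.245 m, the marked handle stands at 1.45 rad or more of 1.57 and at rest, each plain handle's tip is within 8 mm of where it was, and each loose bystander within 20 mm of where it lay (value of joint cover above 0.23 m and value of joint valve_marked_lever above 1.45 rad and velocity of joint valve_marked_lever below 0.05 rad/s and value of joint each of valve_plain1_lever, valve_plain2_lever below 0.3 rad and distance of each of valve_plain1_tip, valve_plain2_tip from where it was at the start of the episode below 0.008 m and distance of each of dish, gauge_plug, cap_1, ring_gear, cutters_blue, pliers_red from where it was at the start of the episode below 0.02 m); the robot touches nothing.
It fails at once if another valve's handle is turned (its tip moves more than 8 mm) (distance of any of valve_plain1_tip, valve_plain2_tip from where it was at the start of the episode above 0.008 m).
It fails at once if a loose tool or part is lifted or shifted by more than 20 mm (distance of any of dish, gauge_plug, cap_1, ring_gear, cutters_blue, pliers_red from where it was at the start of the episode above 0.02 m).
It also fails if it takes over 56 s, if anything falls off the work surface, if the arm or the gripper's body presses on something with over 40 N, if the wrist force passes 120 N, or if a joint passes its speed limit or range.

ROBOT

A 6-joint arm with a two-finger parallel gripper is mounted at the origin on a cart in front of the work surface, level with it; the furniture and walls round the work are solid. World frame = base frame: x ahead of the robot, y to its left, z up, the work surface at z = 0. Lengths are in mm, angles in rad, forces in N, time in s.
With the tool pointing down it reaches from about 350 to 775 mm from the base axis. Payload 7.3 kg.
Tool frame: the origin (TCP) lies at the very end of the fingers, on their centre line; the grasp point (between the pads) lies 19 mm behind it; z points along the fingers, y is the line along which they close (so a half turn about z gives the same grasp; the last joint's range is limited). The gripper opens to 92 mm and grips with 3 to 60 N. Pads are 19 mm wide; open, the fingers measure 130 mm over their backs; the gripper's body (75 mm by 190 mm) begins 47 mm behind the grasp point.
Start: joints at [1.096, 0.342, 1.524, -0, 1.275, -0.146], TCP at [169.514, 496.903, 195.941] pointing down, gripper open.
Joint ranges: [-2.53, 2.53], [-0.77, 2.02], [0.04, 2.7], [-1, 4.14], [0.28, 2.66], [-3.11, 3.11]. Speed limits (rad/s): [2.57, 2.57, 3.14, 3.14, 3.14, 3.14].

INTERFACE

Orientations are given as [roll, pitch, yaw] about the fixed x, y, z axes, in that order (R = Rz(yaw) Ry(pitch) Rx(roll)).
In Python, from plant import get_obs, capture, close_job gives the robot as it stands. The module is installed in compiled form; this text tells all that it offers.
- The arm moves only by the shell command python3 -m handwheel 'ROWS'. ROWS is JSON, a list of rows, each a list of 3 entries, a list of its own where there are three numbers: the turn, a rotation vector about the tool's x, y, z in degrees, then the shift along the tool's x, y, z in m, then the opening, from 0 (shut) to 1 (fully open). A call has 1 to 12 rows; each row is the pose to reach, as a shift and turn from the pose commanded when the call began, along the tool's axes at that moment; what a row does not reach only later rows make up. A row lasts 1/10 s, in which the tool goes at most 50 mm and 8.59 degrees, less where a joint would pass 70% of its speed; a pose out of reach is approached as far as the arm can. A call with a gripper value outside its range is refused whole. The fingers move at their own pace and stop on an object; the grip force is fixed at half the most. Time passes only in rows, so rows that repeat a pose let the fingers close. It gives the time, the measured TCP pose, the force, the opening and the grip force at its end, in the units of the state.
- get_obs(): the state, without advancing time (a new reading comes with each control period).
- capture(name): name is "side" or "top" or "wrist"; returns a dict with "image" (400x640x3 uint8, red, green, blue), "depth" (400x640 float32, mm along the optical axis (not along the pixel's ray), 0 where there is no reading), "fx", "fy", "cx", "cy" (pixels), "camera_from_world" (4x4, takes a point from world to camera coordinates). Camera axes: x right, y down, z forward; pixel columns grow to the right and rows downward; lengths in mm; the calibration is good to about 2 mm. A picture is of the moment at which its call begins.
- close_job(): hands the job in; it is judged then, once.
The state is a dict: "time": time; "joint_positions": joint angles; "dq": joint speeds; "tau": joint torques, N m; "tool_pos": TCP position; "tcp_rot": TCP orientation; "contact_force": force on the tool from outside, world axes, zero at the start; "moment": the same for the moment, N m; "grip_width": finger opening in mm; "finger_force": force on a finger pad.
Only numpy, scipy, OpenCV 4.12 (cv2) and the standard library are available. Lean on these libraries where they do the work, as an engineer would, in place of code of your own. Each camera call takes 0.05 s, during which the arm holds its last target. There are 200 camera calls.

## Working session

There is one attempt and no reset: what is moved stays moved. The work goes in short steps, Python scripts to look and compute and a shell command to move; the robot and the scene stay as the last step left them, time stands still between calls to the robot, and variables do not carry over. Pictures are saved under pics/ and viewed, at most 10 in all, crops included, and the job is handed in when it is done.

```bash
mkdir -p pics; cat > h.py <<'E'
import numpy as np, cv2
from plant import get_obs, capture, close_job
from scipy.spatial.transform import Rotation as R
def snap(n,f):
    c=capture(n); cv2.imwrite('pics/'+f,cv2.cvtColor(c['image'],cv2.COLOR_RGB2BGR)); np.savez('pics/'+f+'.npz',**c); return c
def cloud(c):
    d=c['depth'];v,u=np.indices(d.shape)
    P=np.stack([(u-c['cx'])/c['fx']*d,(v-c['cy'])/c['fy']*d,d],-1)
    T=np.linalg.inv(c['camera_from_world']);W=P@T[:3,:3].T+T[:3,3]
    W[d==0]=np.nan;return W
def tool(dw):
    "world displacement mm -> tool axes m"
    return R.from_euler('xyz',get_obs()['tcp_rot']).inv().apply(dw)/1000
E
python3 - <<'E'
from h import *
np.set_printoptions(precision=3,suppress=True)
o=get_obs();print(o);print(R.from_euler('xyz',o['tcp_rot']).as_matrix())
c=snap('top','t1.png');snap('side','s1.png')
W=cloud(c);hsv=cv2.cvtColor(c['image'],cv2.COLOR_RGB2HSV)
m=(W[...,2]>64)&(W[...,2]<80)&(hsv[...,0]>95)&(hsv[...,0]<130)&(hsv[...,1]>100)
n,l,s,ce=cv2.connectedComponentsWithStats(m.astype(np.uint8))
i=1+np.argmax(s[1:,4]);p=W[l==i];print(s[i],cv2.minAreaRect(p[:,:2].astype(np.float32)),np.median(p[:,2]))
m=(W[...,2]>84)&(W[...,2]<105)
n,l,s,ce=cv2.connectedComponentsWithStats(m.astype(np.uint8))
for i in range(1,n):
  if s[i,4]>30:
    p=W[l==i];print(s[i],cv2.minAreaRect(p[:,:2].astype(np.float32)),np.median(p[:,2]))
E
```

```text
{'time': 0.0, 'joint_positions': array([ 1.096,  0.343,  1.525,  0.   ,  1.275, -0.146]), 'dq': array([ 0.002, -0.001, -0.001,  0.   ,  0.001, -0.   ]), 'tau': array([  0.001, -43.125, -24.422,   0.072,   0.056,  -0.   ]), 'tool_pos': array([169.275, 496.483, 195.222]), 'tcp_rot': array([-3.14 , -0.   ,  2.813]), 'contact_force': array([-0.55 , -0.915, -0.302]), 'moment': array([-0.016, -0.118,  0.066]), 'finger_force': 0.0, 'grip_width': 91.84958943665276}
[[-0.946  0.323 -0.001]
 [ 0.323  0.946 -0.001]
 [ 0.    -0.002 -1.   ]]
[ 378  194   83   26 1887] ((464.90606689453125, -217.9988250732422), (80.06519317626953, 265.3075866699219), 0.28214362263679504) 71.74141925493313
[519  32  12  21  83] ((981.6215209960938, -554.3080444335938), (66.76919555664062, 27.36517906188965), 27.882566452026367) 94.5108399517178
[544  40  65  67 443] ((881.6752319335938, -715.2798461914062), (202.53419494628906, 210.37222290039062), 87.70149230957031) 99.75391469428064
[109  44  28  27 105] ((963.7694091796875, 739.448486328125), (85.94023132324219, 83.0787353515625), 45.05649948120117) 89.102659553
[... 1981 characters left out ...]
4  23   6  84] ((553.4141235351562, -648.3672485351562), (15.06392765045166, 56.55893325805664), 1.3059675693511963) 94.45000206960788
[441 198   6  18  94] ((464.5665283203125, -290.1894836425781), (14.510977745056152, 53.758201599121094), 87.3351058959961) 94.66569330705329
[508 319  85  28 369] ((85.5233383178711, -598.98876953125), (34.54018783569336, 262.4568176269531), 17.641613006591797) 100.2364693195907
[594 321  17   7  39] ((100.10355377197266, -760.6090087890625), (58.87364959716797, 10.664243698120117), 75.67255401611328) 101.85457473405677
[334 335  20  15  49] ((50.64641571044922, 34.12864685058594), (11.914497375488281, 71.79798889160156), 34.36015319824219) 92.90561204847086
```

View pics/t1.png

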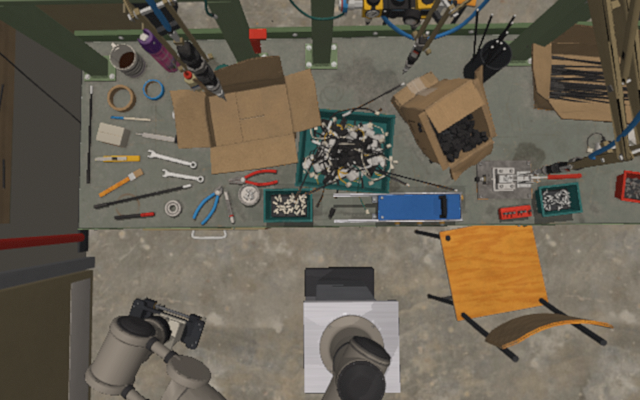

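View pics/s1.png

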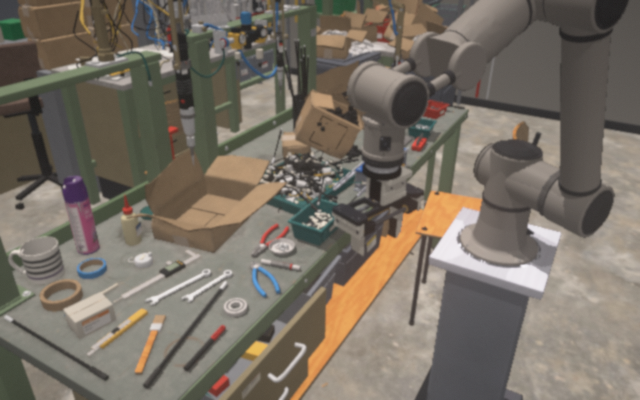

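Top view: blue cover at px (378–461, 194–220), rails out to px 330. The side view hides the box behind the gripper. Next I check the box yaw and the clearance along the route.

```bash
python3 - <<'E'
from h import *
np.set_printoptions(precision=3,suppress=True)
c=dict(np.load('pics/t1.png.npz'));W=cloud(c);hsv=cv2.cvtColor(c['image'],cv2.COLOR_RGB2HSV)
m=(W[...,2]>66)&(W[...,2]<76)&(hsv[...,0]>95)&(hsv[...,0]<130)&(hsv[...,1]>100)&(abs(W[...,0]-465)<60)
p=W[m]
b=np.arange(-340,-95,10)
for s in (1,-1):
  e=[(y,s*np.max(s*p[abs(p[:,1]-y)<5,0])) for y in b if (abs(p[:,1]-y)<5).any()]
  e=np.array(e);print(np.polyfit(e[:,0],e[:,1],1), np.median(e[:,1]))
print(p.min(0),p.max(0))
q=W.reshape(-1,3);q=q[np.isfinite(q).all(1)]
for x0,x1 in((250,420),(420,520),(520,600)):
  for y0 in range(-450,400,50):
    s=q[(q[:,0]>x0)&(q[:,0]<x1)&(q[:,1]>y0)&(q[:,1]<y0+50)]
    print(x0,y0,s[:,2].max().round() if len(s) else None,end='; ')
  print()
E
```

```text
[  0.001 503.636] 503.3351916715454
[ -0.004 425.725] 426.4384816488639
[ 425.201 -349.866   66.054] [505.    -86.113  75.993]
250 -450 6.0; 250 -400 6.0; 250 -350 76.0; 250 -300 78.0; 250 -250 77.0; 250 -200 81.0; 250 -150 28.0; 250 -100 78.0; 250 -50 77.0; 250 0 77.0; 250 50 75.0; 250 100 6.0; 250 150 9.0; 250 200 5.0; 250 250 5.0; 250 300 6.0; 250 350 7.0; 
420 -450 22.0; 420 -400 77.0; 420 -350 79.0; 420 -300 101.0; 420 -250 79.0; 420 -200 80.0; 420 -150 81.0; 420 -100 79.0; 420 -50 78.0; 420 0 77.0; 420 50 72.0; 420 100 73.0; 420 150 66.0; 420 200 66.0; 420 250 66.0; 420 300 19.0; 420 350 21.0; 
520 -450 46.0; 520 -400 124.0; 520 -350 142.0; 520 -300 153.0; 520 -250 78.0; 520 -200 79.0; 520 -150 84.0; 520 -100 93.0; 520 -50 101.0; 520 0 121.0; 520 50 103.0; 520 100 92.0; 520 150 66.0; 520 200 112.0; 520 250 115.0; 520 300 118.0; 520 350 122.0;
```

```bash
python3 -m handwheel '[[[0,0,-18.8],[-0.36,-0.243,-0.01],0],[[0,0,-18.8],[-0.36,-0.243,-0.01],0],[[0,0,-18.8],[-0.36,-0.243,-0.01],0],[[0,0,-18.8],[-0.36,-0.243,-0.01],0],[[0,0,-18.8],[-0.36,-0.243,-0.01],0],[[0,0,-18.8],[-0.36,-0.243,-0.01],0],[[0,0,-18.8],[-0.36,-0.243,-0.01],0],[[0,0,-18.8],[-0.36,-0.243,-0.01],0],[[0,0,-18.8],[-0.36,-0.243,-0.01],0],[[0,0,-18.8],[-0.36,-0.243,-0.01],0],[[0,0,-18.8],[-0.36,-0.243,-0.01],0],[[0,0,-18.8],[-0.36,-0.243,-0.01],0]]'; python3 -c "
from h import *
o=get_obs();print(o['tool_pos'],o['tcp_rot'],tool(np.array([465,-332,200])-o['tool_pos']))"
```

```text
time: 1.3
tool_pos: [430.9, 151.3, 205.6]
tcp_rot: [3.141, -0.001, 3.142]
contact_force: [0.2, 0.1, -1.2]
grip_width: 2.4
finger_force: 0.0
[430.94591467 151.3472829  205.6460943 ] [ 3.14134500e+00 -1.01238309e-03  3.14158289e+00] [-0.0340645  -0.48334833  0.00549191]
```

```bash
python3 -m handwheel '[[[0,0,0],[-0.034,-0.487,0],0],[[0,0,0],[-0.034,-0.487,0],0],[[0,0,0],[-0.034,-0.487,0],0],[[0,0,0],[-0.034,-0.487,0],0],[[0,0,0],[-0.034,-0.487,0],0],[[0,0,0],[-0.034,-0.487,0],0],[[0,0,0],[-0.034,-0.487,0],0],[[0,0,0],[-0.034,-0.487,0],0],[[0,0,0],[-0.034,-0.487,0],0],[[0,0,0],[-0.034,-0.487,0],0],[[0,0,0],[-0.034,-0.487,0],0],[[0,0,0],[-0.034,-0.487,0],0]]'; python3 - <<'E'
from h import *
o=get_obs();print(o['tool_pos'],o['tcp_rot'])
c=snap('wrist','w1.png');W=cloud(c)
m=(W[...,2]>91)&(W[...,2]<100)&(abs(W[...,0]-465)<40)&(abs(W[...,1]+290)<40)
p=W[m];print(len(p),cv2.minAreaRect(p[:,:2].astype(np.float32)) if len(p) else 0)
E
```

```text
time: 2.5
tool_pos: [465.7, -335.0, 205.3]
tcp_rot: [3.14, -0.001, -3.142]
contact_force: [0.2, -0.1, 0.1]
grip_width: 0.2
finger_force: 0.0
[ 465.74898072 -335.00931508  205.28383037] [ 3.13999048e+00 -7.84025411e-04 -3.14152001e+00]
991 ((462.7204895019531, -291.3976135253906), (56.948604583740234, 14.083352088928223), 0.20515063405036926)
```

View pics/w1.png

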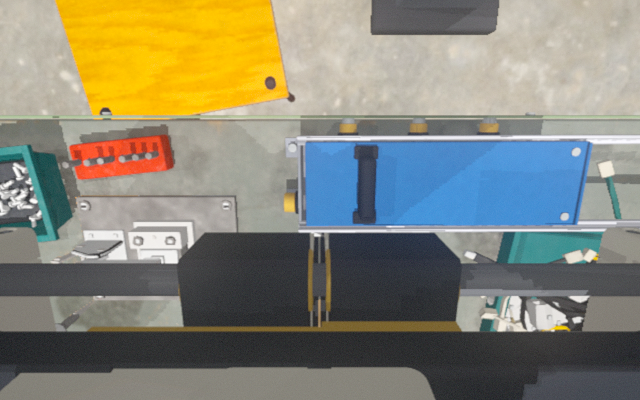

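Wrist view: ridge at px (366,183), measured at (462.7, −291.4) and square to the world axes. I'll descend to its right and push.

```bash
python3 -m handwheel '[[[0,0,0],[0.003,0,0.05],0],[[0,0,0],[0.003,0,0.1],0],[[0,0,0],[0.003,0,0.124],0],[[0,0,0],[0.003,0,0.124],0],[[0,0,0],[0.003,0.012,0.124],0],[[0,0,0],[0.003,0.022,0.124],0],[[0,0,0],[0.003,0.032,0.124],0],[[0,0,0],[0.003,0.045,0.124],0],[[0,0,0],[0.003,0.06,0.124],0],[[0,0,0],[0.003,0.075,0.124],0],[[0,0,0],[0.003,0.09,0.124],0],[[0,0,0],[0.003,0.105,0.124],0]]'
python3 -m handwheel '[[[0,0,0],[0,0.015,0],0],[[0,0,0],[0,0.03,0],0],[[0,0,0],[0,0.045,0],0],[[0,0,0],[0,0.06,0],0],[[0,0,0],[0,0.075,0],0],[[0,0,0],[0,0.09,0],0],[[0,0,0],[0,0.1,0],0],[[0,0,0],[0,0.11,0],0],[[0,0,0],[0,0.12,0],0],[[0,0,0],[0,0.128,0],0],[[0,0,0],[0,0.132,0],0],[[0,0,0],[0,0.132,0],0]]'
```

```text
time: 3.75
tool_pos: [462.4, -229.9, 81.9]
tcp_rot: [3.141, 0.0, 3.141]
contact_force: [-0.9, -0.3, 0.1]
grip_width: 0.5
finger_force: 0.0
time: 4.95
tool_pos: [462.6, -99.0, 81.9]
tcp_rot: [3.142, 0.0, 3.141]
contact_force: [0.3, 0.0, 0.7]
grip_width: 0.1
finger_force: 0.0
```

```bash
python3 - <<'E'
from h import *
c=snap('top','t2.png');W=cloud(c)
hsv=cv2.cvtColor(c['image'],cv2.COLOR_RGB2HSV)
m=(W[...,2]>66)&(W[...,2]<76)&(hsv[...,0]>95)&(hsv[...,0]<130)&(hsv[...,1]>100)&(abs(W[...,0]-465)<60)
p=W[m];print(p.min(0),p.max(0),len(p))
cv2.imwrite('pics/t2c.png',cv2.cvtColor(cv2.resize(c['image'][150:260,270:490],None,fx=3,fy=3),cv2.COLOR_RGB2BGR))
E
```

```text
[ 425.24314377 -350.24281489   66.0105205 ] [ 505.08859856 -276.81212048   75.96536159] 337
```

View pics/t2c.png

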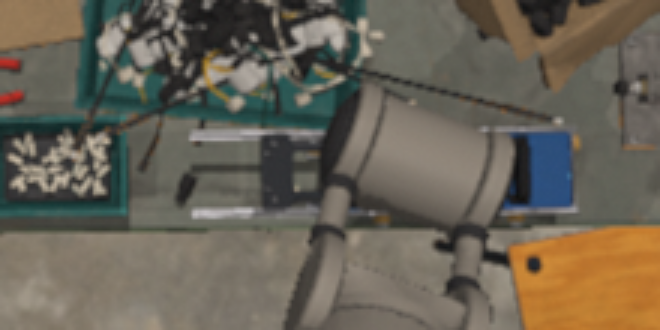

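Cover hasn't moved: ridge still at crop px (520,168) while the tool is far to its left. Look from the wrist to see what happened.

```bash
python3 - <<'E'
from h import *
c=snap('wrist','w2.png');W=cloud(c)
m=(W[...,2]>85)&(W[...,2]<100)&(abs(W[...,0]-465)<30)&(abs(W[...,1]+290)<60)
p=W[m];print(len(p),cv2.minAreaRect(p[:,:2].astype(np.float32)) if len(p) else 0)
snap('side','s2.png')
E
```

```text
0 0
```

View pics/w2.png

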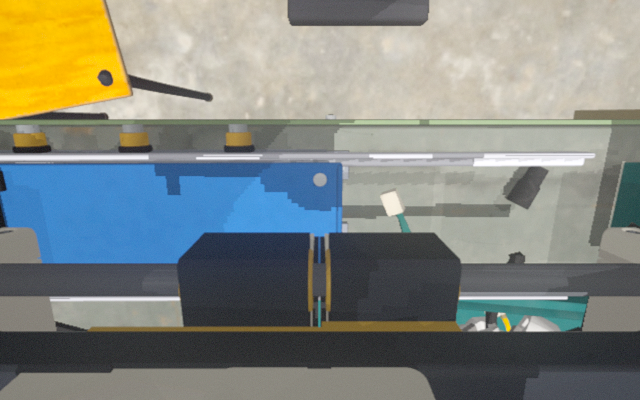

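The tool sits left of the ridge, over the cover's left end (px 340). It probably lagged in z and crossed above the ridge. Go back and check the height before pushing.

```bash
python3 -m handwheel '[[[0,0,0],[0,0,-0.04],0],[[0,0,0],[0,0,-0.08],0],[[0,0,0],[0,0,-0.08],0],[[0,0,0],[0,-0.05,-0.08],0],[[0,0,0],[0,-0.1,-0.08],0],[[0,0,0],[0,-0.15,-0.08],0],[[0,0,0],[0,-0.2,-0.08],0],[[0,0,0],[0,-0.236,-0.08],0],[[0,0,0],[0,-0.236,-0.08],0],[[0,0,0],[0,-0.236,-0.08],0]]'
python3 -m handwheel '[[[0,0,0],[0,0,0.03],0],[[0,0,0],[0,0,0.06],0],[[0,0,0],[0,0,0.08],0],[[0,0,0],[0,0,0.08],0],[[0,0,0],[0,0,0.08],0]]'
python3 - <<'E'
from h import *
c=snap('wrist','w3.png')
W=cloud(c);m=(W[...,2]>85)&(W[...,2]<100)&(abs(W[...,0]-465)<30)&(abs(W[...,1]+290)<60)
p=W[m];print(len(p),cv2.minAreaRect(p[:,:2].astype(np.float32)) if len(p) else 0)
E
```

```text
time: 6.1
tool_pos: [461.6, -335.7, 160.7]
tcp_rot: [3.14, -0.001, 3.139]
contact_force: [-0.7, 0.9, -0.5]
grip_width: 0.2
finger_force: 0.0
time: 6.6
tool_pos: [462.7, -334.4, 82.3]
tcp_rot: [3.141, -0.0, -3.141]
contact_force: [0.2, -0.7, 0.7]
grip_width: 0.2
finger_force: 0.0
1129 ((446.73486328125, -291.281005859375), (14.353804588317871, 23.443843841552734), 89.98025512695312)
```

View pics/w3.png

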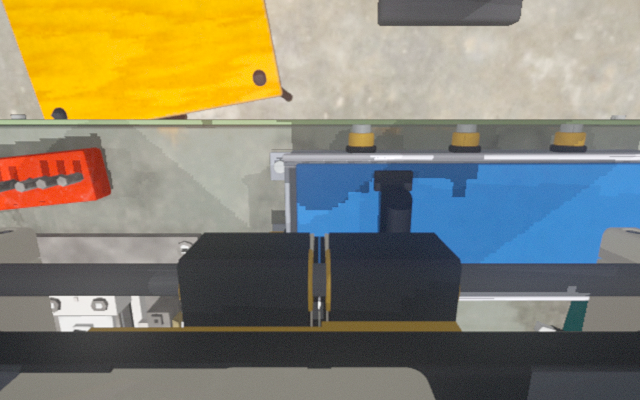

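Finger tips (px 320) lie between the cover's right edge (px 297) and the ridge (px 397), as intended, at z 82. Push gently.

```bash
python3 -m handwheel '[[[0,0,0],[0,0.01,0],0],[[0,0,0],[0,0.02,0],0],[[0,0,0],[0,0.03,0],0],[[0,0,0],[0,0.04,0],0],[[0,0,0],[0,0.05,0],0],[[0,0,0],[0,0.06,0],0]]'
python3 - <<'E'
from h import *
c=snap('wrist','w4.png');W=cloud(c)
m=(W[...,2]>85)&(W[...,2]<100)&(abs(W[...,0]-450)<20)&(abs(W[...,1]+270)<70)
p=W[m];print(len(p),cv2.minAreaRect(p[:,:2].astype(np.float32)) if len(p) else 0)
E
```

```text
time: 7.25
tool_pos: [462.5, -274.3, 82.0]
tcp_rot: [3.142, 0.0, 3.141]
contact_force: [0.7, 0.4, -0.1]
grip_width: 0.4
finger_force: 0.0
1128 ((445.10687255859375, -291.1881408691406), (22.406631469726562, 14.176178932189941), 0.25134050846099854)
```

```bash
python3 - <<'E'
from h import *
a=cv2.imread('pics/w4.png')
c=snap('side','s3.png')
s=cv2.resize(c['image'][150:320,280:520],None,fx=2.5,fy=2.5)[...,::-1]
cv2.imwrite('pics/m4.png',np.vstack([a[110:360,:600],s[:350]]))
T=c['camera_from_world']
for P in ([462,-274,82],[463,-291,96]):
  q=T@np.array(P+[1]);u=c['fx']*q[0]/q[2]+c['cx'];v=c['fy']*q[1]/q[2]+c['cy'];print(u,v,'crop',(u-280)*2.5,(v-150)*2.5+250)
W=cloud(c)
E
```

```text
388.1578469604817 150.11975669083748 crop 270.3946174012043 250.29939172709368
390.06480514497645 144.84861528016748 crop 275.1620128624411 237.12153820041868
```

View pics/m4.png

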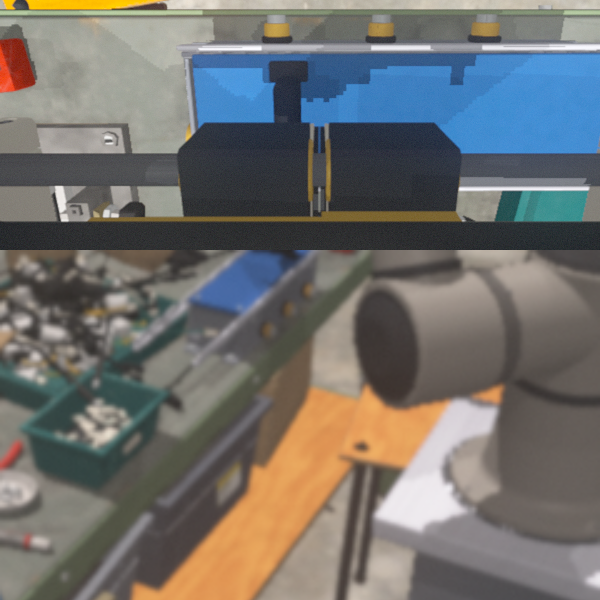

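```bash
python3 - <<'E'
from h import *
np.set_printoptions(precision=1,suppress=True,linewidth=180)
o=get_obs();t=o['tool_pos'];print(t)
c=dict(np.load('pics/w4.png.npz'));T=c['camera_from_world'];print(T,np.linalg.inv(T)[:3,3])
for dz in (0,20,40,66,100):
  q=T@np.r_[t+[0,0,dz],1];print(dz,c['fx']*q[0]/q[2]+c['cx'],c['fy']*q[1]/q[2]+c['cy'],q[2])
W=cloud(c)
for v in range(180,400,12): print(v,[tuple(W[v,u].round().tolist()) for u in (240,300,315,320,325,340)])
E
```

```text
[ 462.4 -273.8   81.9]
[[  -0.     1.    -0.   273.5]
 [   1.     0.     0.2 -449.7]
 [   0.2   -0.    -1.   164.9]
 [   0.     0.     0.     1. ]] [ 394.7 -273.3  271.5]
0 318.1051185164909 234.87836542163666 200.46455505225435
20 318.0060653843527 247.8716277490283 181.09160250753445
40 317.8832802753676 263.9779244052068 161.71864996281454
66 317.67156745899695 291.7492840966647 136.5338116546787
100 317.2393981309042 348.43895486778536 103.59979232865486
180 [(432.0, -319.0, 72.0), (431.0, -284.0, 76.0), (432.0, -276.0, 73.0), (432.0, -273.0, 72.0), (432.0, -270.0, 74.0), (432.0, -261.0, 73.0)]
192 [(439.0, -319.0, 73.0), (439.0, -284.0, 72.0), (439.0, -276.0, 72.0), (439.0, -273.0, 73.0), (439.0, -270.0, 73.0), (439.0, -261.0, 73.0)]
204 [(447.0, -320.0, 72.0), (445.0, -284.0, 78.0), (446.0, -276.0, 73.0), (447.0, -273.0, 72.0), (446.0, -270.0, 73.0), (447.0, -261.0, 72.0)]
216 [(454.0, -320.0, 73.0), (451.0, -284.0, 81.0), (454.0, -276.0, 74.0), (454.0, -273.0, 73.0), (454.0, -270.0, 73.0), (454.0, -261.0, 73.0)]
228 [(462.0, -321.0, 72.0), (458.0, -284.0, 83.0), (461.0, -276.0
[... 1463 characters left out ...]
 217.0), (436.0, -274.0, 217.0), (436.0, -273.0, 217.0), (436.0, -272.0, 217.0), (436.0, -269.0, 217.0)]
360 [(435.0, -287.0, 221.0), (437.0, -277.0, 219.0), (435.0, -274.0, 221.0), (436.0, -273.0, 221.0), (436.0, -272.0, 220.0), (435.0, -270.0, 221.0)]
372 [(435.0, -286.0, 223.0), (435.0, -276.0, 224.0), (435.0, -274.0, 224.0), (436.0, -273.0, 223.0), (436.0, -272.0, 223.0), (435.0, -270.0, 224.0)]
384 [(436.0, -286.0, 226.0), (436.0, -276.0, 226.0), (435.0, -274.0, 226.0), (435.0, -273.0, 227.0), (436.0, -272.0, 226.0), (436.0, -270.0, 226.0)]
396 [(436.0, -285.0, 228.0), (435.0, -276.0, 229.0), (436.0, -274.0, 228.0), (436.0, -273.0, 228.0), (435.0, -272.0, 229.0), (435.0, -270.0, 229.0)]
```

```bash
python3 - <<'E'
from h import *
for f in ('w1','w4'):
  c=dict(np.load(f'pics/{f}.png.npz'));W=cloud(c)
  for v in range(226,262,3): print(v,[tuple(W[v,u].round().tolist()) for u in (309,314,318,322,326,330)])
a=cv2.imread('pics/w4.png');b=cv2.imread('pics/w1.png')
cv2.imwrite('pics/z.png',np.vstack([cv2.resize(x[210:340,240:400],None,fx=3.5,fy=2.2,interpolation=0) for x in(b,a)]))
E
```

```text
226 [(505.0, -344.0, 68.0), (505.0, -339.0, 68.0), (505.0, -335.0, 68.0), (505.0, -331.0, 70.0), (nan, nan, nan), (506.0, -323.0, 67.0)]
229 [(506.0, -343.0, 74.0), (506.0, -339.0, 74.0), (506.0, -335.0, 74.0), (506.0, -331.0, 75.0), (506.0, -327.0, 75.0), (506.0, -323.0, 75.0)]
232 [(534.0, -346.0, 2.0), (513.0, -339.0, 65.0), (514.0, -335.0, 62.0), (514.0, -331.0, 62.0), (535.0, -325.0, 0.0), (428.0, -331.0, 308.0)]
235 [(429.0, -337.0, 307.0), (515.0, -339.0, 66.0), (515.0, -335.0, 66.0), (515.0, -331.0, 66.0), (454.0, -331.0, 239.0), (429.0, -331.0, 309.0)]
238 [(430.0, -337.0, 307.0), (455.0, -336.0, 241.0), (455.0, -335.0, 239.0), (455.0, -333.0, 240.0), (454.0, -331.0, 243.0), (428.0, -331.0, 313.0)]
241 [(431.0, -337.0, 308.0), (455.0, -336.0, 243.0), (455.0, -335.0, 244.0), (455.0, -333.0, 244.0), (454.0, -331.0, 247.0), (429.0, -331.0, 314.0)]
244 [(432.0, -337.0, 307.0), (455.0, -336.0, 247.0), (455.0, -334.0, 248.0), (456.0, -333.0, 246.0), (453.0, -331.0, 252.0), (428.0, -332.0, 317.0)]
247 [(432.0, -337.0, 309.0), (455.0, -336.0, 251.0), (455.0, -334.0, 251.0), (455.0, 
[... 1727 characters left out ...]
 128.0), (452.0, -274.0, 127.0), (452.0, -272.0, 127.0), (450.0, -270.0, 132.0), (425.0, -271.0, 195.0)]
250 [(426.0, -276.0, 194.0), (452.0, -275.0, 131.0), (452.0, -274.0, 131.0), (452.0, -272.0, 132.0), (427.0, -272.0, 191.0), (425.0, -271.0, 197.0)]
253 [(427.0, -276.0, 195.0), (452.0, -275.0, 134.0), (452.0, -274.0, 134.0), (452.0, -272.0, 135.0), (427.0, -272.0, 194.0), (425.0, -271.0, 199.0)]
256 [(427.0, -276.0, 195.0), (452.0, -275.0, 138.0), (453.0, -274.0, 134.0), (452.0, -272.0, 138.0), (427.0, -272.0, 195.0), (425.0, -271.0, 200.0)]
259 [(428.0, -276.0, 196.0), (452.0, -275.0, 140.0), (454.0, -274.0, 135.0), (452.0, -272.0, 140.0), (428.0, -272.0, 195.0), (426.0, -271.0, 200.0)]
```

View pics/z.png

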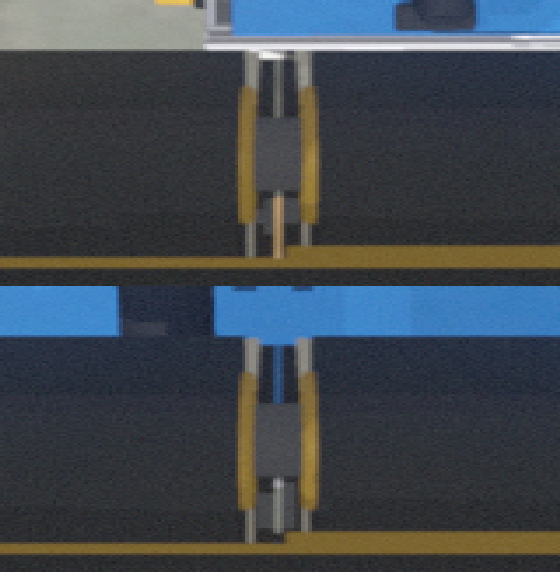

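The wrist depth shows the physical finger ends at z ≈ 114 while the reported TCP z is 82, and in the earlier frame at 238 against 205. So the real fingertips sit about 32 mm above the reported TCP, and the tool cleared the ridge. I'll correct by this offset: real tip z 81 means reported z 49.

```bash
python3 -m handwheel '[[[0,0,0],[0,-0.03,0],0],[[0,0,0],[0,-0.062,0],0],[[0,0,0],[0,-0.062,0],0],[[0,0,0],[0,-0.062,0.015],0],[[0,0,0],[0,-0.062,0.025],0],[[0,0,0],[0,-0.062,0.032],0],[[0,0,0],[0,-0.062,0.032],0]]' && python3 -m handwheel '[[[0,0,0],[0,0.01,0],0],[[0,0,0],[0,0.016,0],0],[[0,0,0],[0,0.022,0],0],[[0,0,0],[0,0.028,0],0],[[0,0,0],[0,0.038,0],0],[[0,0,0],[0,0.048,0],0]]'
python3 - <<'E'
from h import *
c=snap('wrist','w5.png');W=cloud(c)
m=(W[...,2]>85)&(W[...,2]<100)&(abs(W[...,0]-450)<20)&(abs(W[...,1]+270)<70)
p=W[m];print(len(p),cv2.minAreaRect(p[:,:2].astype(np.float32)) if len(p) else 0)
E
```

```text
time: 8.05
tool_pos: [461.9, -336.4, 48.8]
tcp_rot: [3.14, -0.002, 3.141]
contact_force: [0.4, 1.0, 0.3]
grip_width: 0.3
finger_force: 0.0
time: 8.65
tool_pos: [462.7, -289.0, 50.3]
tcp_rot: [-3.141, 0.001, 3.141]
contact_force: [-0.1, -3.1, 2.4]
grip_width: 0.4
finger_force: 1.5
1145 ((442.70477294921875, -275.29669189453125), (13.009502410888672, 36.68794250488281), 14.611750602722168)
```

Contact (−3 N), so the cover is moving. Continue.

```bash
python3 -m handwheel '[[[0,0,0],[0,0.015,0],0],[[0,0,0],[0,0.03,0],0],[[0,0,0],[0,0.045,0],0],[[0,0,0],[0,0.06,0],0],[[0,0,0],[0,0.075,0],0],[[0,0,0],[0,0.09,0],0],[[0,0,0],[0,0.105,0],0],[[0,0,0],[0,0.12,0],0],[[0,0,0],[0,0.135,0],0],[[0,0,0],[0,0.15,0],0],[[0,0,0],[0,0.165,0],0],[[0,0,0],[0,0.175,0],0]]'
python3 -m handwheel '[[[0,0,0],[0,0.006,0],0],[[0,0,0],[0,0.012,0],0],[[0,0,0],[0,0.018,0],0],[[0,0,0],[0,0.024,0],0],[[0,0,0],[0,0.028,0],0],[[0,0,0],[0,0.028,0],0]]'
```

```text
time: 9.9
tool_pos: [462.3, -112.8, 49.8]
tcp_rot: [3.141, -0.001, 3.142]
contact_force: [-0.8, -2.6, 1.2]
grip_width: 0.2
finger_force: 1.5
time: 10.5
tool_pos: [462.6, -85.7, 49.8]
tcp_rot: [3.141, 0.0, 3.141]
contact_force: [0.4, 0.2, -0.5]
grip_width: 0.6
finger_force: 0.0
```

```bash
python3 -m handwheel '[[[0,0,0],[0,0.005,0],0],[[0,0,0],[0,0.009,0],0],[[0,0,0],[0,0.013,0],0],[[0,0,0],[0,0.016,0],0]]'; python3 -m handwheel '[[[0,0,0],[0,0.003,0],0],[[0,0,0],[0,0.006,0],0]]'; python3 -m handwheel '[[[0,0,0],[0,0.002,0],0],[[0,0,0],[0,0.004,0],0]]'
```

```text
time: 10.9
tool_pos: [463.1, -77.7, 50.2]
tcp_rot: [-3.129, 0.001, -3.138]
contact_force: [-9.0, -52.3, -5.9]
grip_width: 0.7
finger_force: 25.8
time: 11.1
tool_pos: [463.3, -77.5, 50.5]
tcp_rot: [-3.12, 0.001, -3.136]
contact_force: [-14.2, -81.7, -8.4]
grip_width: 0.2
finger_force: 40.2
time: 11.3
tool_pos: [463.4, -77.4, 50.6]
tcp_rot: [-3.114, 0.001, -3.135]
contact_force: [-15.5, -97.0, -10.8]
grip_width: 0.3
finger_force: 48.0
```

At the stop. Back off, rise, and look at the valves.

```bash
python3 -m handwheel '[[[0,0,0],[0,-0.03,0],0],[[0,0,0],[0,-0.05,0],0],[[0,0,0],[0,-0.05,-0.05],0],[[0,0,0],[0,-0.08,-0.1],0],[[0,0,0],[0,-0.13,-0.14],0],[[0,0,0],[0.01,-0.175,-0.155],0],[[0,0,0],[0.01,-0.175,-0.155],0],[[0,0,0],[0.01,-0.175,-0.155],0]]'; python3 - <<'E'
from h import *
c=snap('wrist','w6.png');W=cloud(c);hsv=cv2.cvtColor(c['image'],cv2.COLOR_RGB2HSV)
H,S,V=cv2.split(hsv);z=W[...,2]
inb=(abs(W[...,0]-463)<45)&(W[...,1]>-350)&(W[...,1]<-85)
for nm,m in (('red',((H<8)|(H>172))&(S>110)&(z>50)&(z<66)&inb),('yel',(H>18)&(H<35)&(S>110)&(z>54)&(z<68)&inb)):
  n,l,s,ce=cv2.connectedComponentsWithStats(m.astype(np.uint8))
  for i in range(1,n):
    if s[i,4]>25: p=W[l==i];print(nm,s[i],cv2.minAreaRect(p[:,:2].astype(np.float32)),np.median(p,0).round(1))
m=(H>95)&(H<130)&(S>100)&(abs(z-72)<4)&(abs(W[...,0]-463)<45);print('cover right edge',np.percentile(W[m][:,1],1))
E
```

```text
time: 12.1
tool_pos: [452.9, -237.5, 206.1]
tcp_rot: [-3.14, 0.003, 3.138]
contact_force: [0.4, -0.2, -0.2]
grip_width: 0.6
finger_force: 0.0
red [322 163  18  36 524] ((449.86376953125, -225.76632690429688), (15.477472305297852, 35.36796569824219), 83.47406768798828) [ 448.9 -226.    60.1]
red [396 162  16   5  56] ((433.7162780761719, -154.46864318847656), (14.373926162719727, 3.586636543273926), 83.44477844238281) [ 433.4 -154.6   59.5]
red [244 164  17  35 541] ((450.57550048828125, -302.60943603515625), (15.002218246459961, 35.61778259277344), 88.94393157958984) [ 449.4 -302.    60.2]
red [394 180  17  18 275] ((457.4547424316406, -154.96554565429688), (15.73468017578125, 17.891958236694336), 88.38470458984375) [ 457.  -155.7   60.2]
yel [394 167  20  13 237] ((441.90576171875, -154.5042724609375), (18.61115264892578, 12.317841529846191), 88.84893035888672) [ 441.6 -155.    61.4]
cover right edge -108.70461504690016
```

View pics/w6.png

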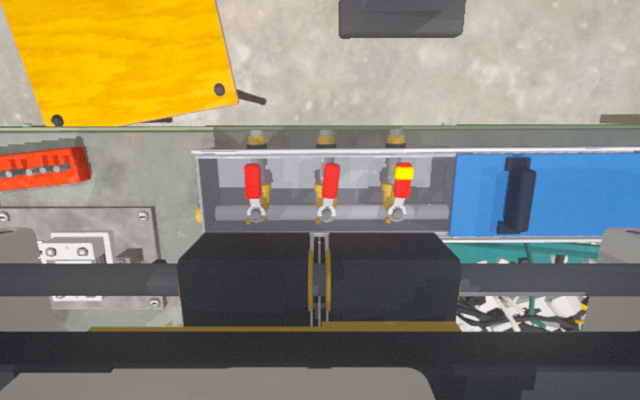

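Wrist view: three red handles at px (252,182), (331,181), (403,180). The leftmost valve, at y ≈ −155, carries the yellow band at px (403,172). The cover's right edge is at y −108.7, so it is fully open. Marked pivot ≈ (487, −156). I'll place the closed fingers between the marked and middle handles, centre (442, −189.5).

```bash
python3 -m handwheel '[[[0,0,0],[0.011,0.048,0.02],0],[[0,0,0],[0.011,0.048,0.06],0],[[0,0,0],[0.011,0.048,0.1],0],[[0,0,0],[0.011,0.048,0.1],0],[[0,0,0],[0.011,0.048,0.1],0]]'; python3 - <<'E'
from h import *
o=get_obs();print(o['tool_pos'],o['tcp_rot'],tool(np.array([442,-189.5,20])-o['tool_pos']))
c=snap('wrist','w7.png');W=cloud(c);T=c['camera_from_world']
np.set_printoptions(precision=1,suppress=True)
# finger tip lower edge, in the gap between the blocks
hit=[(v,W[v,318]) for v in range(200,262) if W[v,318,2]>100 and W[v,318,2]<170]
print(hit[:2])
z=W[...,2];H,S,V=cv2.split(cv2.cvtColor(c['image'],cv2.COLOR_RGB2HSV))
m=((H<8)|(H>172))&(S>110)&(z>50)&(z<64)&(abs(W[...,0]-463)<45)
n,l,s,ce=cv2.connectedComponentsWithStats(m.astype(np.uint8))
for i in range(1,n):
  if s[i,4]>25: p=W[l==i];print(s[i],p.min(0),p.max(0))
E
```

```text
time: 12.65
tool_pos: [441.5, -186.2, 104.9]
tcp_rot: [3.14, -0.001, -3.141]
contact_force: [1.4, -0.3, 0.1]
grip_width: 0.3
finger_force: 0.0
[ 441.53982892 -186.19373039  104.9240909 ] [ 3.14015791e+00 -1.40241734e-03 -3.14121904e+00] [-0.00057803 -0.00342828  0.08491853]
[(236, array([ 430.9, -185.7,  136.2])), (237, array([ 431. , -185.7,  137.4]))]
[252 199  23  33 693] [ 431.9 -232.9   55. ] [ 456.1 -216.7   62.6]
[352 199  22   7 127] [ 431.3 -161.9   56.1] [ 435.6 -147.1   61.3]
[ 142  200   27   48 1095] [ 432.3 -310.4   51.5] [ 468.3 -294.5   62.3]
[351 222  22  10 186] [ 448.  -162.4   56.5] [ 455.2 -147.1   62.7]
```

```bash
python3 -m handwheel '[[[0,0,0],[0,-0.004,0],0],[[0,0,0],[0,-0.004,0.02],0],[[0,0,0],[0,-0.004,0.04],0],[[0,0,0],[0,-0.004,0.055],0],[[0,0,0],[0,-0.004,0.07],0],[[0,0,0],[0,-0.004,0.084],0],[[0,0,0],[0,-0.004,0.084],0],[[0,0,0],[0,-0.004,0.084],0]]'; python3 -m handwheel '[[[0,0,0],[0,0.004,0],0],[[0,0,0],[0,0.008,0],0],[[0,0,0],[0,0.012,0],0],[[0,0,0],[0,0.016,0],0]]'
```

```text
time: 13.5
tool_pos: [442.3, -192.0, 22.0]
tcp_rot: [-3.141, 0.002, 3.141]
contact_force: [0.0, -0.3, -0.2]
grip_width: 0.4
finger_force: 0.0
time: 13.9
tool_pos: [441.9, -175.5, 21.4]
tcp_rot: [-3.14, 0.001, -3.142]
contact_force: [-2.9, -6.4, 1.6]
grip_width: 0.4
finger_force: 3.3
```

```bash
python3 -m handwheel '[[[0,0,0],[0.001,0.005,0],0],[[0,0,0],[0.001,0.011,0],0],[[0,0,0],[0,0.016,0],0],[[0,0,0],[-0.002,0.021,0],0],[[0,0,0],[-0.005,0.025,0],0],[[0,0,0],[-0.008,0.0295,0],0],[[0,0,0],[-0.012,0.034,0],0],[[0,0,0],[-0.016,0.0375,0],0],[[0,0,0],[-0.019,0.039,0],0],[[0,0,0],[-0.022,0.041,0],0]]'; python3 -m handwheel '[[[0,0,0],[-0.002,0.001,0],0],[[0,0,0],[-0.004,0.001,0],0]]'
```

```text
time: 14.9
tool_pos: [461.2, -134.0, 20.7]
tcp_rot: [3.141, -0.005, -3.141]
contact_force: [-7.6, -4.7, 3.3]
grip_width: 0.2
finger_force: 5.3
time: 15.1
tool_pos: [464.7, -132.5, 20.5]
tcp_rot: [3.14, -0.006, -3.141]
contact_force: [-8.9, -0.4, 4.9]
grip_width: 0.4
finger_force: 5.5
```

```bash
python3 -m handwheel '[[[0,0,0],[-0.002,0,0],0],[[0,0,0],[-0.003,0,0],0]]'; python3 -m handwheel '[[[0,0,0],[-0.002,0,0],0],[[0,0,0],[-0.003,0,0],0]]'
```

```text
time: 15.3
tool_pos: [466.9, -131.7, 20.3]
tcp_rot: [3.139, -0.008, -3.141]
contact_force: [-9.7, 0.8, 4.8]
grip_width: 0.2
finger_force: 5.6
time: 15.5
tool_pos: [469.2, -131.2, 20.1]
tcp_rot: [3.138, -0.009, -3.141]
contact_force: [-13.2, 1.7, 6.2]
grip_width: 0.7
finger_force: 6.8
```

```bash
python3 -m handwheel '[[[0,0,0],[-0.002,0,0],0],[[0,0,0],[-0.003,0,0],0]]'; python3 -m handwheel '[[[0,0,0],[-0.001,0,0],0],[[0,0,0],[-0.002,0,0],0]]'
```

```text
time: 15.7
tool_pos: [469.3, -131.0, 19.9]
tcp_rot: [3.137, -0.015, -3.141]
contact_force: [-23.9, 0.5, 14.5]
grip_width: 0.4
finger_force: 12.1
time: 15.9
tool_pos: [469.4, -130.9, 19.9]
tcp_rot: [3.137, -0.019, -3.14]
contact_force: [-28.2, -1.5, 20.1]
grip_width: 0.5
finger_force: 15.3
```

At the stop. Retreat clear and check.

```bash
python3 -m handwheel '[[[0,0,0],[0.012,-0.005,0],0],[[0,0,0],[0.023,-0.012,0],0],[[0,0,0],[0.023,-0.012,0],0],[[0,0,0],[0.023,-0.012,-0.04],0],[[0,0,0],[0.023,-0.012,-0.09],0],[[0,0,0],[0.023,-0.05,-0.13],0],[[0,0,0],[0.013,-0.09,-0.17],0],[[0,0,0],[0.013,-0.11,-0.185],0],[[0,0,0],[0.013,-0.11,-0.185],0],[[0,0,0],[0.013,-0.11,-0.185],0]]'; python3 - <<'E'
from h import *
c=snap('wrist','w8.png');W=cloud(c);hsv=cv2.cvtColor(c['image'],cv2.COLOR_RGB2HSV)
H,S,V=cv2.split(hsv);z=W[...,2]
inb=(abs(W[...,0]-463)<45)&(W[...,1]>-350)&(W[...,1]<-85)
for nm,m in (('red',((H<8)|(H>172))&(S>110)&(z>50)&(z<66)&inb),('yel',(H>18)&(H<35)&(S>110)&(z>54)&(z<68)&inb)):
  n,l,s,ce=cv2.connectedComponentsWithStats(m.astype(np.uint8))
  for i in range(1,n):
    if s[i,4]>25: p=W[l==i];print(nm,s[i],cv2.minAreaRect(p[:,:2].astype(np.float32)))
m=(H>95)&(H<130)&(S>100)&(abs(z-72)<4)&(abs(W[...,0]-463)<45);print('cover edge',np.percentile(W[m][:,1],1))
o=get_obs();print(o['time'],o['contact_force'])
E
```

```text
time: 16.9
tool_pos: [465.6, -243.5, 205.7]
tcp_rot: [3.141, 0.001, 3.14]
contact_force: [0.7, 0.8, -0.6]
grip_width: 0.5
finger_force: 0.0
red [249 151  17  36 563] ((450.33154296875, -302.6650695800781), (15.071222305297852, 35.2695198059082), 88.5080337524414)
red [328 150  18  37 545] ((450.0683288574219, -225.6938934326172), (15.399612426757812, 35.977054595947266), 83.55281829833984)
red [425 197  21  15 304] ((485.7777404785156, -126.7352294921875), (20.036752700805664, 14.431236267089844), 89.92997741699219)
yel [445 195  13  19 203] ((485.71026611328125, -111.2573013305664), (17.744884490966797, 11.008598327636719), 0.0299686212092638)
cover edge -108.65816468079515
16.95 [ 0.19428232 -0.02962345 -0.10268452]
```

View pics/w8.png

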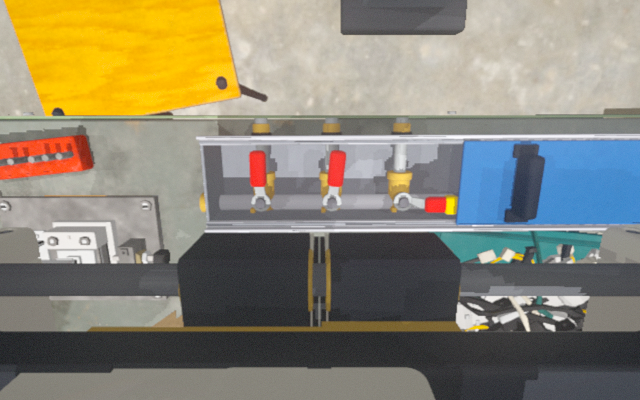

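The marked handle (px 440,205) points square left, the plain handles haven't moved, and the cover is fully open. The arm is clear.

```bash
python3 -c "
from plant import close_job
print(close_job())"
```

```text
the job is handed in; nothing more can be done
None
```

The cover is fully open and the marked handle is shut against its stop. The two plain handles did not move, the arm is clear of everything, and the job was handed in at about 17 s; the loose parts were not re-measured, but the arm did not work near them, and the hand-in gave no verdict.

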